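Run a brake pilot valve round the L-slot to its test port

TASK

Push the pilot valve through the L-shaped slot of its mounting plate: along the first leg to the corner, round it, and along the second leg until its stud is fully home at the slot's end, in front of the dark manifold block. Push only against the rim of its broad round foot; never grip, lift or tip it, do not touch the brass turret on top, and leave the other things where they are. Then take the hand away.

Things in the scene. Friction and masses are not known exactly. Their poses are not given: they have to be found in the camera images.
- plate: Bright aluminium mounting plate, 240 x 240 mm, 20 mm thick, bolted to the bench. Origin: centre of its underside, on the bench; z up, x and y along its edges. An L-shaped slot 20 mm wide, 16 mm deep, with a dark floor, is cut in its top: first leg along plate +x at y = -45 mm, from x = -60 mm to the corner; second leg from the corner along plate +y at x = +50 mm, to an end wall at y = +53 mm.
- valve: Pilot valve, loose, about 0.45 kg. Steel disc foot, 90 mm across, 18 mm thick, lying on the plate; under its middle a 16 mm stud, 12 mm long, in the slot with 2 mm play each side. Origin: centre of the foot's underside, 20 mm above the bench; z up, yaw of no matter. Starts in the first leg, plate x -50 to -15 mm. Slides at a push of 3 to 12 N; pushed high or hard against a wall it tips.
- turret: Brass turret of the valve, fixed on the foot's middle: 44 mm across, rising from 18 to 50 mm above the plate's top. Origin: centre of its underside, on top of the foot. Not to be touched.
- corner (a point): Where the valve's origin is with its stud in the middle of the slot's corner (plate x +50, y -45 mm), at the height of the plate's top. With the stud against the corner's far wall the valve is 2 mm farther along plate +x.
- home (a point): Where the valve's origin is when the stud touches the slot's end wall (plate x +50, y +45 mm), at the height of the plate's top. A dark steel manifold block, 80 x 20 mm, 30 mm tall, stands on the plate beyond it, its near face at plate y +95 mm, 5 mm clear of the foot of the valve at home.
- fitting: Small brass pipe fitting, 28 mm across, 34 mm tall, standing on the plate inside the bend of the L; leave alone.
- collar: Loose dark steel ring, 48 mm across, 14 mm tall, on the bench beside the plate; leave alone.
- hammer: Hammer lying on the bench beside the plate, leave alone.
- spanner: Open-ended spanner lying on the bench to the right of the robot, leave alone.
- can: Grey tin, 60 mm across, 85 mm tall, standing on the bench beyond the plate; leave alone.
- punch: Steel drift punch, a rod 14 mm thick and about 130 mm long, lying on the bench beyond the plate; leave alone.
- cup: Open steel cup, 72 mm across, 60 mm tall, standing on the bench to the right; leave alone.
There are look-alikes about, which are no part of the job. What is shaped like the valve but purple is not meant.

How it is judged:
By the outcome, as a careful person would: the job done as asked, in the order asked, and still so for the second after the job is handed in, with the robot touching nothing.
It also fails if it takes over 58 s, if anything falls off the work surface, if the arm or the gripper's body presses on something with over 40 N, if the wrist force passes 120 N, or if a joint passes its speed limit or range.

ROBOT

A 6-joint arm with a two-finger parallel gripper is mounted at the origin on the work surface. World frame = base frame: x ahead of the robot, y to its left, z up, the work surface at z = 0. Lengths are in m, angles in rad, forces in N, time in s.
With the tool pointing down it reaches from about 0.425 to 0.95 m from the base axis. Payload 3.5 kg.
Tool frame: the origin (TCP) lies on the centre line of the jaws, within the pads' length; the fingertips stand 11 mm ahead of it and the grasp point (between the pads) lies 8 mm behind it; z points along the fingers, y is the line along which they close (so a half turn about z gives the same grasp; the last joint's range is limited). The gripper opens to 85 mm and grips with 20 to 120 N. Pads are 22 mm wide; open, the fingers measure 114 mm over their backs; the gripper's body (76 mm by 85 mm) begins 54 mm behind the grasp point. The pads swing forward as they close: fully open they stand 13 mm farther back than shut.
Start: joints at [-1.329, 0.286, 1.577, -0, 1.279, -0.15], TCP at [0.258, -0.624, 0.242] pointing down, gripper open.
Joint ranges: [-2.77, 2.77], [-0.9, 2.22], [0.21, 2.48], [-1.53, 4.67], [0.24, 2.81], [-2.84, 2.84]. Speed limits (rad/s): [2.79, 2.79, 3.14, 3.14, 3.14, 3.14].

INTERFACE

Orientations are given as a unit quaternion [x, y, z, w].
In Python, from plant import ctrl gives the robot as it stands.
- The arm moves only by the tool step_arm, never from a script. Its argument "motion" is a list of rows, each an object with "offset": the shift along the tool's x, y, z in m, a list of three; "twist": the turn about the tool's z in degrees. A call has 1 to 12 rows; each row is the pose to reach, as a shift and turn from the pose commanded when the call began, along the tool's axes at that moment; what a row does not reach only later rows make up. A row lasts 1/10 s, in which the tool goes at most 50 mm and 8.59 degrees, less where a joint would pass 70% of its speed; a pose out of reach is approached as far as the arm can. A call with a gripper value outside its range is refused whole. "gripper" is the finger opening in m, from 0 to 0.0854, set as the call begins (left out, the last holds). The fingers move at their own pace and stop on an object; "grip_force" is the grip in N (left out, the last holds). Time passes only in rows, so rows that repeat a pose let the fingers close. It gives the time, the measured TCP pose, the force, the opening and the grip force at its end, in the units of the state.
- ctrl.get_state(): the state, without advancing time (a new reading comes with each control period).
- ctrl.read_camera(name): name is "scene" or "top" or "wrist"; returns the picture (384x512x3 uint8, blue, green, red); there is no depth.
- ctrl.calibration(name): a dict with "fx", "fy", "cx", "cy" (pixels), "cam_to_world" (4x4, takes a point from camera to world coordinates). Camera axes: x right, y up, looking along -z (the intrinsics and any distortion apply to the point x, -y, -z); pixel columns grow to the right and rows downward; lengths in m; the calibration is good to about 2 mm. A picture is of the moment at which its call begins: read the wrist's pose just before it. calibration takes no time and is no camera call; for the wrist camera it gives the pose at the moment of the call.
- ctrl.sign_off(): hands the job in; it is judged then, once.
The state is a dict: "time": time; "qpos": joint angles; "dq": joint speeds; "joint_efforts": joint torques, N m; "eef_pos": TCP position; "tcp_rot": TCP orientation; "contact_force": force on the tool from outside, world axes, zero at the start; "wrist_torque": the same for the moment, N m; "opening": opening from 0.0 (shut) to 1.0 (fully open); "finger_force": force on a finger pad.
Only numpy, scipy, OpenCV 4.12 (cv2) and the standard library are available. Lean on these libraries where they do the work, as an engineer would, in place of code of your own. Each camera call takes 0.05 s, during which the arm holds its last target. There are 200 camera calls.

## Working session

There is one attempt and no reset: what is moved stays moved. The work goes in short steps, Python scripts to look and compute and a tool call to move; the robot and the scene stay as the last step left them, time stands still between calls to the robot, and variables do not carry over. Pictures are saved under pics/ and viewed, at most 10 in all, crops included, and the job is handed in when it is done.

Besides the shell and the picture viewer there is one more tool, called as name([rows], argument=value, ...), one row to a line, values as JSON. step_arm: Moves the arm, as the interface text tells. Its arguments: {"type":"object","properties":{"motion":{"type":"array"},"gripper":{"type":"number"},"grip_force":{"type":"number"}},"required":["motion"]}

```bash
mkdir -p pics; python3 - <<'E'
from plant import ctrl
import cv2,numpy as np
s=ctrl.get_state();print(s)
for n in ("scene","top"):
    im=ctrl.read_camera(n);cv2.imwrite(f"pics/{n}0.png",im)
    c=ctrl.calibration(n);print(n,{k:np.round(v,4).tolist() if not isinstance(v,str) else v for k,v in c.items()})
E
```

```text
{'time': 0.0, 'qpos': array([-1.32899542e+00,  2.87217584e-01,  1.57818251e+00,  3.38042085e-05,
        1.27859038e+00, -1.49969671e-01]), 'dq': array([-4.29896416e-04, -6.81287042e-04,  8.91715296e-04,  1.16801644e-03,
       -8.18918569e-05, -6.77487065e-04]), 'joint_efforts': array([-1.66836140e-03, -4.05985272e+01, -2.92629218e+01, -2.22213066e-04,
        5.75344136e-03,  8.64989914e-06]), 'eef_pos': array([ 0.25763303, -0.62321733,  0.24090954]), 'tcp_rot': array([ 9.80875992e-01,  1.94630035e-01, -3.88666919e-05, -1.19839068e-03]), 'contact_force': array([-0.4548134 , -0.25027097, -0.05252609]), 'wrist_torque': array([ 0.01554395, -0.00568188, -0.02650686]), 'finger_force': 0.0, 'opening': 1.0023737708265035}
scene {'fx': 350.1725, 'fy': 350.1725, 'cx': 251.2062, 'cy': 186.7732, 'cam_to_world': [[-0.8136, -0.3894, 0.4318, 0.9724], [0.5814, -0.533, 0.6147, 0.4973], [-0.0093, 0.7511, 0.6601, 0.7359], [0.0, 0.0, 0.0, 1.0]]}
top {'fx': 372.792, 'fy': 372.792, 'cx': 250.9493, 'cy': 194.7663, 'cam_to_world': [[0.1684, 0.9652, -0.2002, 0.3831], [-0.9857, 0.1652, -0.0328, -0.1078], [0.0014, 0.2028, 0.9792, 0.8824], [0.0, 0.0, 0.0, 1.0]]}
```

View pics/scene0.png

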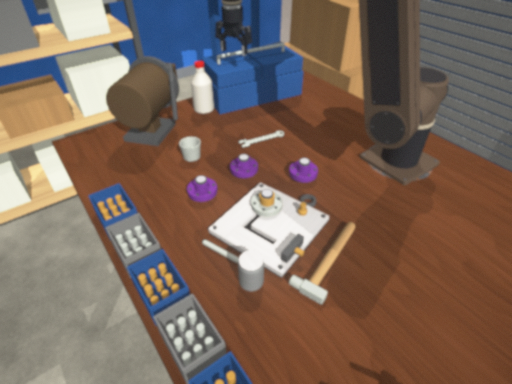

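View pics/top0.png

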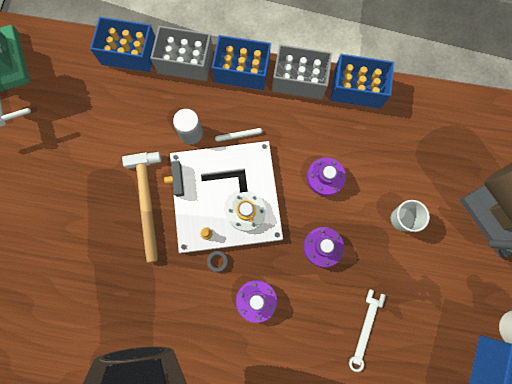

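The valve could be confused with three purple look-alikes in the top view, at (327,175), (325,246) and (256,301). The steel one with the brass turret at (245,210), on the plate, matches the description. The manifold is at (178,178), the fitting at (206,233), and the slot corner near (243,173). Next I measure the plate and valve.

```bash
cat > h.py <<'E'
import cv2,numpy as np
from plant import ctrl
def ray(c,px,z):
    px=np.atleast_2d(px).astype(float);M=np.array(c["cam_to_world"])
    d=np.c_[(px[:,0]-c["cx"])/c["fx"],-(px[:,1]-c["cy"])/c["fy"],-np.ones(len(px))]@M[:3,:3].T
    o=M[:3,3];return o+d*((z-o[2])/d[:,2])[:,None]
def pix(c,P):
    M=np.array(c["cam_to_world"]);p=(np.atleast_2d(P)-M[:3,3])@M[:3,:3]
    return np.c_[c["cx"]+c["fx"]*p[:,0]/-p[:,2],c["cy"]-c["fy"]*p[:,1]/-p[:,2]]
def brass(im,lo=90):
    h=cv2.cvtColor(im,cv2.COLOR_BGR2HSV);return cv2.inRange(h,(10,lo,120),(28,255,255))
E
python3 - <<'E'
from h import *
for n,roi in (("top",(150,130,300,262)),("scene",(200,175,335,280))):
    im=cv2.imread(f"pics/{n}0.png");c=ctrl.calibration(n);x0,y0,x1,y1=roi
    h=cv2.cvtColor(im,cv2.COLOR_BGR2HSV);m=cv2.inRange(h,(0,0,150),(180,50,255))
    k=np.zeros_like(m);k[y0:y1,x0:x1]=m[y0:y1,x0:x1];k=cv2.morphologyEx(k,cv2.MORPH_OPEN,np.ones((7,7)))
    ct=max(cv2.findContours(k,0,2)[0],key=cv2.contourArea);hull=cv2.convexHull(ct)
    q=cv2.approxPolyDP(hull,8,True)[:,0];print(n,q.tolist())
    w=ray(c,q,.02)[:,:2];print(w.round(4).tolist(),np.linalg.norm(w-np.roll(w,1,0),axis=1).round(3))
    W=ray(c,hull[:,0],.02)[:,:2].astype(np.float32);print(cv2.minAreaRect(W*1000))
    b=brass(im);b[:y0]=0;b[y1:]=0;b[:,:x0]=0;b[:,x1:]=0
    N,_,st,ce=cv2.connectedComponentsWithStats(b)
    for i in range(1,N):
        if st[i,4]>8:print("brass",st[i].tolist(),ce[i].round(1),ray(c,ce[i],.07).round(4).tolist())
    cv2.imwrite(f"pics/{n}c.png",cv2.resize(im[y0:y1,x0:x1],None,fx=4,fy=4,interpolation=cv2.INTER_CUBIC))
a=cv2.imread("pics/topc.png");cv2.imwrite("pics/topc.png",a)
E
```

```text
top [[269, 149], [274, 240], [178, 244], [178, 152]]
[[0.6785, -0.103], [0.4634, -0.1492], [0.4172, 0.0669], [0.6338, 0.1128]] [0.22  0.22  0.221 0.221]
((548.86279296875, -17.953643798828125), (241.76803588867188, 241.57606506347656), 17.011030197143555)
brass [150, 130, 47, 26, 770] [166.7 141.9] [[0.6385, 0.1305, 0.07]]
brass [218, 130, 23, 4, 51] [228.  130.8] [[0.6888, -0.0029, 0.07]]
brass [238, 130, 62, 98, 2034] [286.5 167.4] [[0.6249, -0.1491, 0.07]]
brass [155, 166, 22, 77, 914] [166.3 201.2] [[0.5031, 0.1019, 0.07]]
brass [150, 199, 2, 13, 15] [150.1 205.4] [[0.4879, 0.1351, 0.07]]
brass [236, 200, 20, 22, 155] [245.9 210.8] [[0.5118, -0.0756, 0.07]]
brass [150, 213, 7, 49, 192] [151.9 242.9] [[0.408, 0.1131, 0.07]]
brass [289, 227, 11, 4, 20] [294. 229.] [[0.4898, -0.1861, 0.07]]
brass [201, 228, 11, 12, 96] [205.7 233.2] [[0.4482, 0.0022, 0.07]]
brass [271, 236, 29, 26, 375] [289.3 251.5] [[0.44, -0.1832, 0.07]]
brass [166, 243, 10, 6, 22] [169.5 246. ] [[0.4078, 0.0739, 0.07]]
brass [225, 248, 43, 14, 298] [246.1 254.4] [[0.4181, -0.0923, 0.07]]
brass [167, 255, 40, 7, 
[... 558 characters left out ...]
.6485, -0.1161, 0.07]]
brass [279, 175, 11, 7, 33] [284.9 177.3] [[0.4313, -0.0983, 0.07]]
brass [302, 175, 33, 39, 662] [324.1 191.5] [[0.382, 0.0153, 0.07]]
brass [259, 194, 15, 12, 119] [266.3 200.3] [[0.536, -0.0522, 0.07]]
brass [298, 201, 9, 14, 88] [302.3 208.5] [[0.4773, 0.03, 0.07]]
brass [200, 238, 2, 7, 11] [200.5 240.9] [[0.7542, -0.0325, 0.07]]
brass [309, 243, 26, 37, 398] [324.6 264.9] [[0.5587, 0.197, 0.07]]
brass [289, 244, 31, 34, 432] [305.1 258.9] [[0.5835, 0.1584, 0.07]]
brass [200, 248, 28, 32, 376] [208.1 268.7] [[0.7805, 0.0493, 0.07]]
brass [205, 249, 30, 31, 210] [221.2 263.4] [[0.7486, 0.0542, 0.07]]
brass [264, 273, 16, 7, 66] [269.2 276.8] [[0.681, 0.1479, 0.07]]
```

View pics/topc.png

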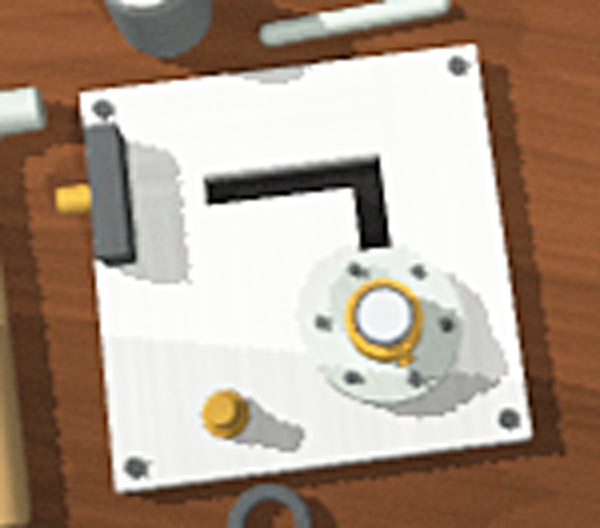

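The crop confirms the choice: a steel foot with a brass-ringed, white-topped turret at crop (384,318), that is pixel (246,209.5). The plate corners are at crop (478,45), (80,95), (118,492) and (532,438), and the slot corner is near (372,168). Now I fix the plate pose from the corners and check heights with both views.

```bash
python3 - <<'E'
from h import *
c=ctrl.calibration("top");cs=ctrl.calibration("scene")
im=cv2.imread("pics/top0.png");g=cv2.cvtColor(im,cv2.COLOR_BGR2GRAY)
cr=np.array([[478,45],[80,95],[118,492],[532,438]])
p=(cr+.5)/4-.5+[150,130]
p=cv2.cornerSubPix(g,p.astype(np.float32).reshape(-1,1,2),(3,3),(-1,-1),(3,30,.01))[:,0]
w=ray(c,p,.02)[:,:2];print(p.round(1).tolist(),w.round(4).tolist(),np.linalg.norm(w-np.roll(w,1,0),axis=1).round(4))
ctr=w.mean(0);ex=(w[0]+w[1]-w[2]-w[3]);ey=w[1]+w[2]-w[0]-w[3]
th=np.arctan2(ex[1],ex[0]);th2=np.arctan2(-ey[0],ey[1]);print(ctr,np.degrees([th,th2]))
th=(th+th2)/2;R=np.array([[np.cos(th),-np.sin(th)],[np.sin(th),np.cos(th)]])
np.savez("plate.npz",ctr=ctr,th=th)
# valve: turret-top centre in both views, triangulated
pt=np.array([384,318])/4+[150,130]
def white(n,roi):
    i=cv2.imread(f"pics/{n}0.png");x0,y0,x1,y1=roi;b=brass(i)[y0:y1,x0:x1]
    P=np.argwhere(b)[:,::-1]+[x0,y0];hul=cv2.convexHull(P.astype(np.int32));(e,ax,a)=cv2.fitEllipse(hul);return np.array(e),ax,P.min(0),P.max(0)
for n,roi in (("top",(232,196,260,224)),("scene",(255,186,280,210))):print(n,white(n,roi))
for z in (.02,.038,.054,.07):
    print(z,((ray(c,pt,z)[0,:2]-ctr)@R).round(4))
for name,q,z in (("corner",[50,-45],.02),("home",[50,45],.02),("valve0",[-34,-45],.07),("end",[50,53],.02)):
    W=ctr+R@(np.array(q)/1000);P=[*W,z];print(name,W.round(4),pix(c,P).round(1),pix(cs,P).round(1))
pl=[[120,-120],[120,120],[-120,120],[-120,-120]]
for q in pl:
    W=ctr+R@(np.array(q)/1000);print("scene corner",pix(cs,[*W,.02]).round(1))
E
```

```text
[[268.3999938964844, 140.60000610351562], [169.5, 153.0], [178.60000610351562, 252.5], [282.3999938964844, 238.60000610351562]] [[0.6994, -0.0981], [0.6278, 0.1325], [0.3985, 0.0615], [0.4699, -0.1678]] [0.2399 0.2414 0.2401 0.2402]
[ 0.54891355 -0.01798877] [17.06022001 17.2728376 ]
top (array([245.9961853 , 210.10632324]), (19.00025177001953, 22.739282608032227), array([236, 200]), array([255, 221]))
scene (array([266.3225708 , 197.17897034]), (14.734570503234863, 18.209741592407227), array([259, 194]), array([273, 205]))
0.02 [-0.0414 -0.0452]
0.038 [-0.0444 -0.045 ]
0.054 [-0.047  -0.0449]
0.07 [-0.0497 -0.0447]
corner [ 0.61   -0.0462] [[241.  172.1]] [[245.9 225.6]]
home [0.5834 0.0398] [[203.6 176.8]] [[272.9 240.9]]
valve0 [ 0.5297 -0.071 ] [[245.2 202.5]] [[264.  195.7]]
end [0.581  0.0474] [[200.3 177.3]] [[275.4 242.3]]
scene corner [[208.5 228.7]]
scene corner [[282.  273.3]]
scene corner [[329.1 215.8]]
scene corner [[260.4 182.7]]
```

View pics/scenec.png

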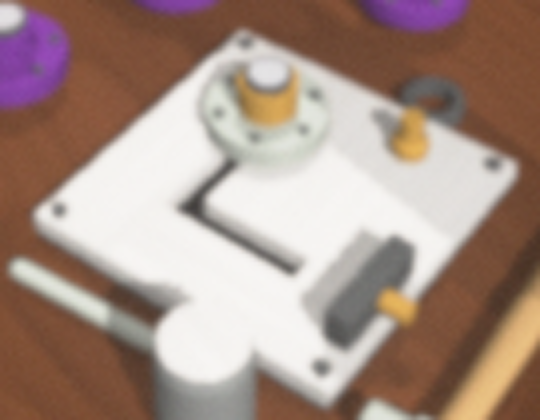

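```bash
cat >> h.py <<'E'
from scipy.spatial.transform import Rotation as Ro
_d=np.load("plate.npz");ctr,th=_d["ctr"],float(_d["th"])
RP=np.array([[np.cos(th),-np.sin(th)],[np.sin(th),np.cos(th)]])
def where():
    s=ctrl.get_state();R=Ro.from_quat(s["tcp_rot"]).as_matrix();p=s["eef_pos"]
    hd=np.degrees(np.arctan2(R[1,0],R[0,0])-th)
    return s,R,np.r_[((p[:2]-ctr)@RP)*1000,p[2]*1000],hd
def go(x,y,z,hd=None):
    "plate mm target -> tool-axis offset (m), twist for heading hd rel. plate"
    s,R,p,h=where();W=np.r_[ctr+RP@(np.array([x,y])/1000),z/1000]
    print("at",p.round(1),"hd",round(h,1),"t",s["time"],"offset",(R.T@(W-s["eef_pos"])).round(4),"twist",None if hd is None else round(h-hd,2),"tgt",W.round(3))
E
python3 -c "
from h import *
go(-128,-45,150,0)"
```

```text
at [-457.  -492.3  241. ] hd 5.3 t 0.1 offset [ 0.3687 -0.415   0.092 ] twist 5.28 tgt [ 0.44  -0.099  0.15 ]
```

step_arm([
  {"offset": [0.3687, -0.415, 0.03], "twist": 5.3},
  {"offset": [0.3687, -0.415, 0.03], "twist": 5.3},
  {"offset": [0.3687, -0.415, 0.03], "twist": 5.3},
  {"offset": [0.3687, -0.415, 0.03], "twist": 5.3},
  {"offset": [0.3687, -0.415, 0.03], "twist": 5.3},
  {"offset": [0.3687, -0.415, 0.03], "twist": 5.3},
  {"offset": [0.3687, -0.415, 0.03], "twist": 5.3},
  {"offset": [0.3687, -0.415, 0.03], "twist": 5.3},
  {"offset": [0.3687, -0.415, 0.03], "twist": 5.3},
  {"offset": [0.3687, -0.415, 0.06], "twist": 5.3},
  {"offset": [0.3687, -0.415, 0.092], "twist": 5.3},
  {"offset": [0.3687, -0.415, 0.092], "twist": 5.3},
], gripper=0)

```text
time: 1.3
eef_pos: [0.4392, -0.0962, 0.148]
tcp_rot: [0.989, 0.15, -0.001, -0.001]
contact_force: [-0.6, -0.2, -0.6]
opening: -0.003
finger_force: 0.0
```

```bash
python3 - <<'E'
from h import *
go(-128,-45,150,0)
c=ctrl.calibration("wrist");im=ctrl.read_camera("wrist");cv2.imwrite("pics/w1.png",im)
for q,z in (([-48,-45],.038),([-93,-45],.038),([50,-45],.02)):print(q,pix(c,[*(ctr+RP@(np.array(q)/1000)),z]).round(1))
E
```

```text
at [-128.   -42.4  148. ] hd 0.1 t 1.3 offset [-0.      0.0026 -0.002 ] twist 0.14 tgt [ 0.44  -0.099  0.15 ]
[-48, -45] [[260.1  80.3]]
[-93, -45] [[259.6 146.1]]
[50, -45] [[261.  -78.7]]
```

View pics/w1.png

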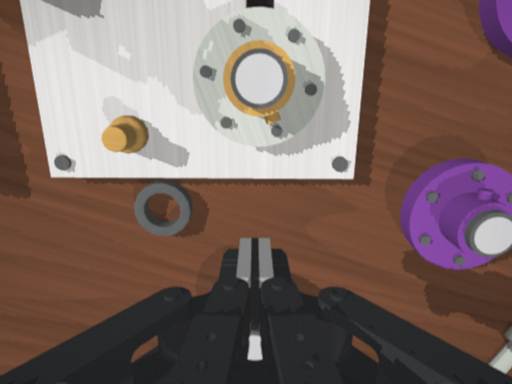

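The wrist view shows the foot rim's near edge at (259,147), which matches the predicted (260,146). The turret is at (259,78), the collar at (163,209) is clear, and the closed fingers are at (254,255). Descending behind the rim.

step_arm([
  {"offset": [0, 0.001, 0.04]},
  {"offset": [0, 0.002, 0.08]},
  {"offset": [0, 0.002, 0.1]},
  {"offset": [0, 0.002, 0.107]},
  {"offset": [0, 0.002, 0.109]},
  {"offset": [0, 0.002, 0.109]},
  {"offset": [0, 0.002, 0.109]},
])

```text
invalid input at $.motion[0]: expected keys offset, twist
```

```bash
python3 - <<'E'
from h import *
go(-108,-45,37,0);s=ctrl.get_state();print(s["contact_force"])
cv2.imwrite("pics/s2.png",cv2.resize(ctrl.read_camera("scene")[140:290,180:360],None,fx=4,fy=4,interpolation=cv2.INTER_CUBIC))
E
```

```text
at [-128.7  -40.   145. ] hd 0.2 t 1.35 offset [0.0212 0.0059 0.1079] twist 0.17 tgt [ 0.459 -0.093  0.037]
[-1.58537632  1.78748552 -1.97283303]
```

View pics/s2.png

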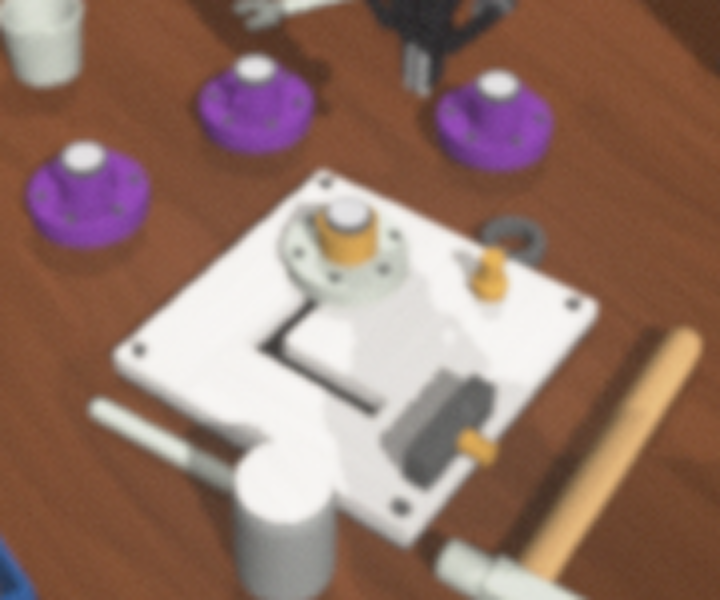

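The move was refused because the twist key was missing. The picture shows the hand still raised at crop (420,60) and the scene undisturbed. Retrying.

step_arm([
  {"offset": [0, 0.001, 0.03], "twist": 0},
  {"offset": [0, 0.002, 0.06], "twist": 0},
  {"offset": [0, 0.002, 0.085], "twist": 0},
  {"offset": [0, 0.002, 0.095], "twist": 0},
  {"offset": [0, 0.002, 0.095], "twist": 0},
  {"offset": [0, 0.002, 0.095], "twist": 0},
  {"offset": [0, 0.002, 0.095], "twist": 0},
])

```text
time: 2.1
eef_pos: [0.4419, -0.1023, 0.0571]
tcp_rot: [0.989, 0.149, 0.001, 0.001]
contact_force: [1.2, 0.5, 0.4]
opening: -0.006
finger_force: 0.0
```

```bash
python3 - <<'E'
from h import *
go(-108,-45,37,0);s=ctrl.get_state();print(s["contact_force"])
E
```

```text
at [-127.1  -48.9   57.1] hd -0.0 t 2.1 offset [ 0.019  -0.004   0.0201] twist -0.03 tgt [ 0.459 -0.093  0.037]
[1.20855841 0.47772387 0.4437875 ]
```

step_arm([
  {"offset": [0, -0.001, 0.01], "twist": 0},
  {"offset": [0, -0.002, 0.017], "twist": 0},
  {"offset": [0, -0.002, 0.019], "twist": 0},
  {"offset": [0, -0.002, 0.019], "twist": 0},
  {"offset": [0, -0.002, 0.019], "twist": 0},
  {"offset": [0, -0.002, 0.019], "twist": 0},
])

```text
time: 2.7
eef_pos: [0.4403, -0.0996, 0.0365]
tcp_rot: [0.989, 0.149, 0.0, 0.0]
contact_force: [-0.4, 0.5, -0.2]
opening: -0.001
finger_force: 0.0
```

```bash
python3 - <<'E'
from h import *
go(-108,-45,37,0);s=ctrl.get_state();print(s["contact_force"])
cv2.imwrite("pics/s3.png",cv2.resize(ctrl.read_camera("scene")[140:260,200:350],None,fx=5,fy=5,interpolation=cv2.INTER_CUBIC))
E
```

```text
at [-127.9  -45.9   36.5] hd -0.0 t 2.7 offset [ 0.0199 -0.0009 -0.0005] twist -0.01 tgt [ 0.459 -0.093  0.037]
[-0.35887909  0.54616642 -0.24206795]
```

View pics/s3.png

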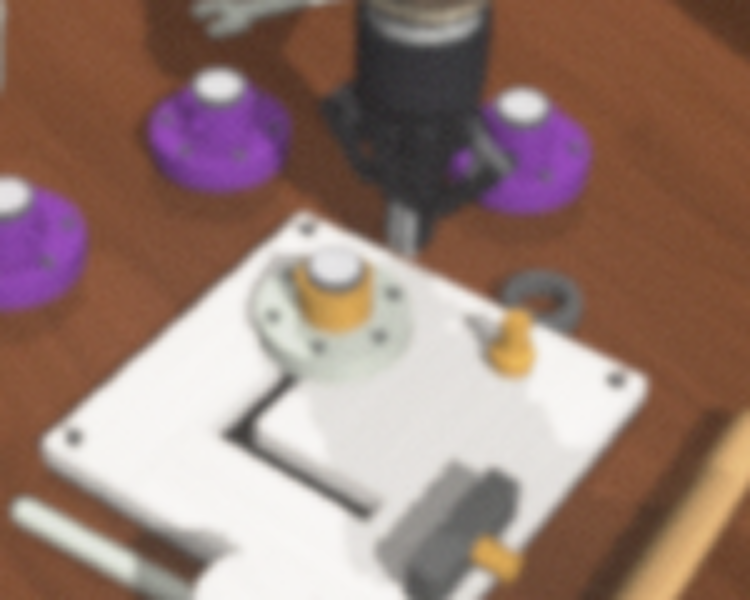

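The fingertips stand just behind the valve at crop (405,250), low and clear of the collar. Starting the first push.

step_arm([
  {"offset": [0.006, 0, 0], "twist": 0},
  {"offset": [0.012, 0, 0], "twist": 0},
  {"offset": [0.017, 0, 0], "twist": 0},
  {"offset": [0.02, 0, 0], "twist": 0},
  {"offset": [0.022, 0, 0], "twist": 0},
  {"offset": [0.024, 0, 0], "twist": 0},
  {"offset": [0.026, 0, 0], "twist": 0},
  {"offset": [0.028, 0, 0], "twist": 0},
  {"offset": [0.03, 0, 0], "twist": 0},
  {"offset": [0.032, 0, 0], "twist": 0},
  {"offset": [0.034, 0, 0], "twist": 0},
  {"offset": [0.036, 0, 0], "twist": 0},
])

```text
time: 3.95
eef_pos: [0.4744, -0.0888, 0.0361]
tcp_rot: [0.989, 0.149, -0.0, -0.0]
contact_force: [-2.7, -1.0, 0.7]
opening: -0.004
finger_force: 1.6
```

```bash
cat >> h.py <<'E'
def valve():
    "turret brass centre in the top view -> plate mm (bias-calibrated: ring at z .07)"
    im=ctrl.read_camera("top");c=ctrl.calibration("top");b=brass(im)
    k=np.zeros_like(b);P=[ctr+RP@np.array(q) for q in ([-.075,-.07],[-.075,-.02],[.02,-.02],[.02,.075],[.08,.075],[.08,-.07])]
    cv2.fillPoly(k,[pix(c,[[*p,.07] for p in P]).astype(np.int32)],255)
    b=cv2.morphologyEx(b&k,cv2.MORPH_OPEN,np.ones((2,2)))
    pts=np.argwhere(b)[:,::-1]
    (e,r)=cv2.minEnclosingCircle(pts.astype(np.float32))
    print("valve px",np.round(e,1),round(r,1),len(pts),"plate",((ray(c,e,.066)[0,:2]-ctr)@RP*1000).round(1));return im
E
python3 - <<'E'
from h import *
go(-10,-45,37,0);s=ctrl.get_state();print(s["contact_force"],s["wrist_torque"])
valve()
E
```

```text
at [-92.  -45.6  36.1] hd -0.0 t 3.95 offset [ 0.082  -0.0007 -0.0009] twist -0.02 tgt [ 0.553 -0.064  0.037]
[-2.65069266 -1.03596912  0.71929213] [-0.18434962  0.46735909 -0.04661481]
valve px [0. 0.] 0.0 0 plate [558.2 498.5]
```

step_arm([
  {"offset": [0.003, 0, 0], "twist": 0},
  {"offset": [0.007, 0, 0], "twist": 0},
  {"offset": [0.011, 0, 0], "twist": 0},
  {"offset": [0.015, 0, 0], "twist": 0},
  {"offset": [0.019, 0, 0], "twist": 0},
  {"offset": [0.023, 0, 0], "twist": 0},
  {"offset": [0.027, 0, 0], "twist": 0},
  {"offset": [0.031, 0, 0], "twist": 0},
  {"offset": [0.035, 0, 0], "twist": 0},
  {"offset": [0.039, 0, 0], "twist": 0},
  {"offset": [0.041, 0, 0], "twist": 0},
  {"offset": [0.042, 0, 0], "twist": 0},
])

```text
time: 5.2
eef_pos: [0.5148, -0.0765, 0.0364]
tcp_rot: [0.989, 0.149, -0.0, 0.0]
contact_force: [-2.0, -1.0, 0.3]
opening: 0.004
finger_force: 1.3
```

```bash
python3 - <<'E'
from h import *
go(-10,-45,37,0);s=ctrl.get_state();print(s["contact_force"],s["wrist_torque"])
t=valve();sc=ctrl.read_camera("scene")
a=cv2.resize(t[120:260,140:310],(400,330));b=cv2.resize(sc[140:290,190:350],(400,375))
o=np.zeros((375,800,3),np.uint8);o[:330,:400]=a;o[:,400:]=b;cv2.imwrite("pics/p4.png",o)
E
```

```text
at [-49.8 -45.8  36.4] hd -0.0 t 5.2 offset [ 0.0398 -0.0008 -0.0006] twist -0.01 tgt [ 0.553 -0.064  0.037]
[-1.96453771 -0.9881271   0.28015316] [-0.14559499  0.38941233  0.00953865]
valve px [0. 0.] 0.0 0 plate [558.2 498.5]
```

View pics/p4.png

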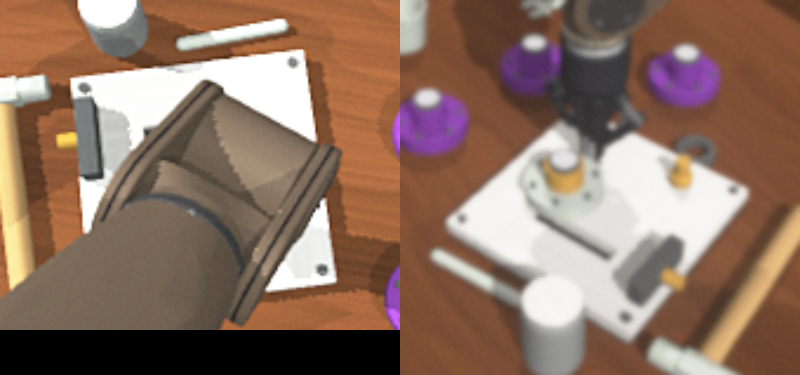

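The scene half shows the valve sliding upright with its turret at (565,170), partway along the first leg. The arm hides the top view, so I'll track it with the scene camera.

step_arm([
  {"offset": [0.003, 0, 0], "twist": 0},
  {"offset": [0.007, 0, 0], "twist": 0},
  {"offset": [0.011, 0, 0], "twist": 0},
  {"offset": [0.015, 0, 0], "twist": 0},
  {"offset": [0.019, 0, 0], "twist": 0},
  {"offset": [0.023, 0, 0], "twist": 0},
  {"offset": [0.027, 0, 0], "twist": 0},
  {"offset": [0.031, 0, 0], "twist": 0},
  {"offset": [0.034, 0, 0], "twist": 0},
  {"offset": [0.036, 0, 0], "twist": 0},
  {"offset": [0.037, 0, 0], "twist": 0},
  {"offset": [0.038, 0, 0], "twist": 0},
])

```text
time: 6.5
eef_pos: [0.5509, -0.0653, 0.0364]
tcp_rot: [0.989, 0.149, -0.0, -0.0]
contact_force: [-3.5, -1.1, 2.0]
opening: 0.004
finger_force: 1.8
```

```bash
cat >> h.py <<'E'
def sv(im=None):
    c=ctrl.calibration("scene");im=ctrl.read_camera("scene") if im is None else im
    b=brass(im);k=np.zeros_like(b);P=[ctr+RP@np.array(q) for q in ([-.08,-.06],[-.08,-.01],[.02,-.01],[.02,.07],[.09,.07],[.09,-.06])]
    cv2.fillPoly(k,[pix(c,[[*p,.054] for p in P]).astype(np.int32)],255)
    N,_,st,ce=cv2.connectedComponentsWithStats(b&k);i=1+np.argmax(st[1:,4])
    l,t,w,h=st[i,:4];e=[l+w/2-.5,t+h-1.]
    for z in(.045,.055):print("valve",st[i].tolist(),ce[i].round(1),"z",z,((ray(c,ce[i],z)[0,:2]-ctr)@RP*1000).round(1))
    return im
E
python3 - <<'E'
from h import *
sv(cv2.imread("pics/scene0.png"))
go(-5,-45,37,0);s=ctrl.get_state();print(s["contact_force"],s["wrist_torque"]);sv()
E
```

```text
valve [260, 194, 14, 12, 114] [266.6 200.6] z 0.045 [-43.8 -42.5]
valve [260, 194, 14, 12, 114] [266.6 200.6] z 0.055 [-35.1 -36.5]
at [-12.1 -45.8  36.4] hd -0.0 t 6.5 offset [ 0.0071 -0.0008 -0.0006] twist -0.02 tgt [ 0.557 -0.062  0.037]
[-3.48208968 -1.12412049  1.99696444] [-0.10718321  0.59090187  0.04059629]
valve [239, 213, 16, 12, 123] [247.2 219.4] z 0.045 [ 47.8 -41.9]
valve [239, 213, 16, 12, 123] [247.2 219.4] z 0.055 [ 55.2 -36. ]
```

step_arm([
  {"offset": [0.001, 0, 0], "twist": 0},
  {"offset": [0.002, 0, 0], "twist": 0},
  {"offset": [0.003, 0, 0], "twist": 0},
  {"offset": [0.004, 0, 0], "twist": 0},
  {"offset": [0.005, 0, 0], "twist": 0},
  {"offset": [0.006, 0, 0], "twist": 0},
  {"offset": [0.006, 0, 0], "twist": 0},
])

```text
time: 7.25
eef_pos: [0.5569, -0.0635, 0.0364]
tcp_rot: [0.989, 0.149, 0.0, 0.0]
contact_force: [-3.3, -0.6, 1.8]
opening: 0.002
finger_force: 1.5
```

```bash
python3 - <<'E'
from h import *
go(-4,-45,37,0);s=ctrl.get_state();print(s["contact_force"],s["wrist_torque"]);sv()
E
```

```text
at [ -5.8 -45.8  36.4] hd -0.0 t 7.25 offset [ 0.0018 -0.0008 -0.0006] twist -0.02 tgt [ 0.558 -0.062  0.037]
[-3.31894109 -0.62103286  1.82126036] [-0.13757288  0.41151157 -0.04233702]
valve [238, 214, 15, 13, 119] [245.4 221. ] z 0.045 [ 55.2 -42.1]
valve [238, 214, 15, 13, 119] [245.4 221. ] z 0.055 [ 62.4 -36.2]
```

step_arm([
  {"offset": [0.0005, 0, 0], "twist": 0},
  {"offset": [0.001, 0, 0], "twist": 0},
  {"offset": [0.0015, 0, 0], "twist": 0},
  {"offset": [0.0015, 0, 0], "twist": 0},
])

```text
time: 7.7
eef_pos: [0.5581, -0.063, 0.0363]
tcp_rot: [0.989, 0.149, 0.0, -0.0]
contact_force: [-3.1, -1.4, 2.3]
opening: -0.004
finger_force: 1.8
```

step_arm([
  {"offset": [0.0005, 0, 0], "twist": 0},
  {"offset": [0.001, 0, 0], "twist": 0},
  {"offset": [0.001, 0, 0], "twist": 0},
])

```text
time: 8.0
eef_pos: [0.5584, -0.063, 0.0363]
tcp_rot: [0.989, 0.149, -0.001, -0.0]
contact_force: [-6.2, -1.7, 4.6]
opening: -0.002
finger_force: 3.1
```

Force rising while the tool barely moves means the stud is at the corner's far wall. Retreating, then lifting.

step_arm([
  {"offset": [-0.005, 0, 0], "twist": 0},
  {"offset": [-0.02, 0, 0], "twist": 0},
  {"offset": [-0.035, 0, 0], "twist": 0},
  {"offset": [-0.04, 0, -0.005], "twist": 0},
  {"offset": [-0.04, 0, -0.03], "twist": 0},
  {"offset": [-0.04, 0, -0.07], "twist": 0},
  {"offset": [-0.04, 0, -0.1], "twist": 0},
  {"offset": [-0.04, 0, -0.115], "twist": 0},
  {"offset": [-0.04, 0, -0.115], "twist": 0},
  {"offset": [-0.04, 0, -0.115], "twist": 0},
])

```text
time: 9.0
eef_pos: [0.5205, -0.0743, 0.1504]
tcp_rot: [0.989, 0.149, -0.0, -0.0]
contact_force: [-0.2, -0.3, -0.3]
opening: -0.005
finger_force: 0.0
```

```bash
python3 - <<'E'
from h import *
go(51,-130,150,90);sv()
print(ctrl.get_state()["qpos"])
E
```

```text
at [-43.8 -45.4 150.4] hd -0.0 t 9.0 offset [0.0948 0.0845 0.0003] twist -90.02 tgt [ 0.636 -0.127  0.15 ]
valve [237, 215, 16, 12, 124] [245.2 221.2] z 0.045 [ 56.3 -42.1]
valve [237, 215, 16, 12, 124] [245.2 221.2] z 0.055 [ 63.6 -36.2]
[-3.35079237e-01  5.60358329e-02  2.01938873e+00  2.34283633e-04
  1.06889472e+00  9.36327709e-01]
```

step_arm([
  {"offset": [0.03, 0.028, 0], "twist": -8.5},
  {"offset": [0.07, 0.06, 0], "twist": -17},
  {"offset": [0.095, 0.0845, 0], "twist": -25.5},
  {"offset": [0.095, 0.0845, 0], "twist": -34},
  {"offset": [0.095, 0.0845, 0], "twist": -42.5},
  {"offset": [0.095, 0.0845, 0], "twist": -51},
  {"offset": [0.095, 0.0845, 0], "twist": -59.5},
  {"offset": [0.095, 0.0845, 0], "twist": -68},
  {"offset": [0.095, 0.0845, 0], "twist": -76.5},
  {"offset": [0.095, 0.0845, 0], "twist": -85},
  {"offset": [0.095, 0.0845, 0], "twist": -90},
  {"offset": [0.095, 0.0845, 0], "twist": -90},
])

```text
time: 10.25
eef_pos: [0.6353, -0.1269, 0.1484]
tcp_rot: [0.594, 0.805, -0.001, -0.002]
contact_force: [-0.8, 0.4, -0.9]
opening: -0.004
finger_force: 0.0
```

```bash
python3 - <<'E'
from h import *
go(51,-130,37,90)
E
```

```text
at [  50.4 -129.5  148.4] hd 90.0 t 10.25 offset [-0.0008  0.001   0.1114] twist -0.03 tgt [ 0.636 -0.127  0.037]
```

step_arm([
  {"offset": [0, 0, 0.03], "twist": 0},
  {"offset": [0, 0, 0.065], "twist": 0},
  {"offset": [0, 0, 0.095], "twist": 0},
  {"offset": [0, 0, 0.108], "twist": 0},
  {"offset": [0, 0, 0.112], "twist": 0},
  {"offset": [0, 0, 0.113], "twist": 0},
  {"offset": [0, 0, 0.113], "twist": 0},
  {"offset": [0, 0, 0.113], "twist": 0},
])

```text
time: 11.05
eef_pos: [0.6378, -0.1277, 0.0403]
tcp_rot: [0.594, 0.805, 0.0, 0.002]
contact_force: [0.1, -0.6, 0.4]
opening: 0.003
finger_force: 0.0
```

```bash
python3 - <<'E'
from h import *
go(51,-101,37,90);print(ctrl.get_state()["contact_force"]);sv()
E
```

```text
at [  52.5 -131.1   40.3] hd 90.0 t 11.05 offset [ 0.0301 -0.0016  0.0032] twist -0.03 tgt [ 0.627 -0.099  0.037]
[ 0.11492335 -0.55016636  0.37982383]
valve [237, 214, 16, 13, 127] [245.2 221.1] z 0.045 [ 56.  -42.2]
valve [237, 214, 16, 13, 127] [245.2 221.1] z 0.055 [ 63.3 -36.2]
```

step_arm([
  {"offset": [0.004, -0.001, 0.001], "twist": 0},
  {"offset": [0.01, -0.001, 0.002], "twist": 0},
  {"offset": [0.016, -0.001, 0.002], "twist": 0},
  {"offset": [0.02, -0.001, 0.002], "twist": 0},
  {"offset": [0.023, -0.001, 0.002], "twist": 0},
  {"offset": [0.026, -0.001, 0.002], "twist": 0},
  {"offset": [0.029, -0.001, 0.002], "twist": 0},
  {"offset": [0.032, -0.001, 0.002], "twist": 0},
  {"offset": [0.035, -0.001, 0.002], "twist": 0},
  {"offset": [0.038, -0.001, 0.002], "twist": 0},
  {"offset": [0.041, -0.001, 0.002], "twist": 0},
  {"offset": [0.043, -0.001, 0.002], "twist": 0},
])

```text
time: 12.3
eef_pos: [0.6228, -0.0864, 0.0364]
tcp_rot: [0.594, 0.805, -0.0, 0.0]
contact_force: [-0.1, -3.0, -1.6]
opening: -0.0
finger_force: 1.2
```

```bash
python3 - <<'E'
from h import *
go(51,-20,37,90);print(ctrl.get_state()["contact_force"]);sv()
E
```

```text
at [ 50.4 -87.2  36.4] hd 90.0 t 12.3 offset [ 0.0672  0.0006 -0.0007] twist -0.01 tgt [ 0.604 -0.022  0.037]
[-0.05357743 -3.04349333 -1.56938136]
valve [241, 216, 16, 14, 134] [248.8 223.2] z 0.045 [ 56.1 -29.8]
valve [241, 216, 16, 14, 134] [248.8 223.2] z 0.055 [ 63.3 -24. ]
```

step_arm([
  {"offset": [0.003, 0, 0], "twist": 0},
  {"offset": [0.007, 0, 0], "twist": 0},
  {"offset": [0.011, 0, 0], "twist": 0},
  {"offset": [0.015, 0, 0], "twist": 0},
  {"offset": [0.019, 0, 0], "twist": 0},
  {"offset": [0.023, 0, 0], "twist": 0},
  {"offset": [0.027, 0, 0], "twist": 0},
  {"offset": [0.031, 0, 0], "twist": 0},
  {"offset": [0.035, 0, 0], "twist": 0},
  {"offset": [0.039, 0, 0], "twist": 0},
  {"offset": [0.041, 0, 0], "twist": 0},
  {"offset": [0.042, 0, 0], "twist": 0},
])

```text
time: 13.55
eef_pos: [0.6105, -0.0462, 0.0364]
tcp_rot: [0.594, 0.805, 0.0, 0.0]
contact_force: [0.6, -2.2, -0.9]
opening: 0.001
finger_force: 1.3
```

```bash
python3 - <<'E'
from h import *
go(51,-14,37,90);print(ctrl.get_state()["contact_force"]);im=sv()
cv2.imwrite("pics/p5.png",cv2.resize(im[160:290,190:350],None,fx=4,fy=4,interpolation=cv2.INTER_CUBIC))
E
```

```text
at [ 50.5 -45.1  36.4] hd 90.0 t 13.55 offset [ 0.0311  0.0005 -0.0006] twist -0.0 tgt [ 0.602 -0.016  0.037]
[ 0.59755223 -2.17996001 -0.9012941 ]
valve [254, 222, 16, 15, 133] [261.5 230.4] z 0.045 [56.5 12.5]
valve [254, 222, 16, 15, 133] [261.5 230.4] z 0.055 [63.8 17.6]
```

View pics/p5.png

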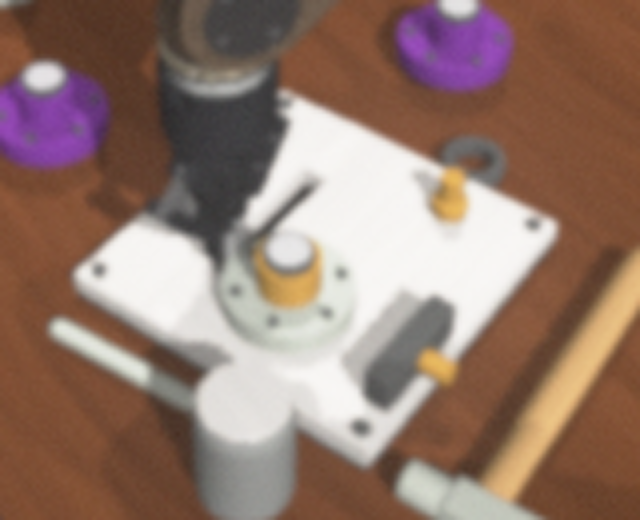

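The valve is upright in the second leg, with its turret at (288,270), moving towards the manifold at (410,345). Continuing.

step_arm([
  {"offset": [0.003, 0, 0], "twist": 0},
  {"offset": [0.007, 0, 0], "twist": 0},
  {"offset": [0.011, 0, 0], "twist": 0},
  {"offset": [0.015, 0, 0], "twist": 0},
  {"offset": [0.019, 0, 0], "twist": 0},
  {"offset": [0.022, 0, 0], "twist": 0},
  {"offset": [0.025, 0, 0], "twist": 0},
  {"offset": [0.027, 0, 0], "twist": 0},
  {"offset": [0.029, 0, 0], "twist": 0},
  {"offset": [0.03, 0, 0], "twist": 0},
  {"offset": [0.031, 0, 0], "twist": 0},
  {"offset": [0.031, 0, 0], "twist": 0},
])

```text
time: 14.8
eef_pos: [0.6013, -0.0166, 0.0364]
tcp_rot: [0.594, 0.805, 0.0, -0.0]
contact_force: [1.3, -2.6, 0.5]
opening: 0.002
finger_force: 1.1
```

step_arm([
  {"offset": [0.0005, 0, 0], "twist": 0},
  {"offset": [0.001, 0, 0], "twist": 0},
  {"offset": [0.0015, 0, 0], "twist": 0},
  {"offset": [0.0015, 0, 0], "twist": 0},
])

```text
time: 15.2
eef_pos: [0.601, -0.0153, 0.0364]
tcp_rot: [0.594, 0.805, 0.0, 0.0]
contact_force: [0.6, -2.9, 1.3]
opening: -0.001
finger_force: 1.4
```

```bash
python3 - <<'E'
from h import *
go(51,-11,37,90);print(ctrl.get_state()["contact_force"]);sv()
E
```

```text
at [ 50.5 -12.8  36.4] hd 90.0 t 15.2 offset [ 0.0018  0.0005 -0.0006] twist -0.02 tgt [ 0.601 -0.013  0.037]
[ 0.58194389 -2.89386633  1.3269578 ]
valve [264, 228, 16, 15, 136] [271.6 236.3] z 0.045 [57.2 44.9]
valve [264, 228, 16, 15, 136] [271.6 236.3] z 0.055 [64.5 49.6]
```

step_arm([
  {"offset": [0.0005, 0, 0], "twist": 0},
  {"offset": [0.001, 0, 0], "twist": 0},
  {"offset": [0.0015, 0, 0], "twist": 0},
  {"offset": [0.0015, 0, 0], "twist": 0},
])

```text
time: 15.65
eef_pos: [0.6005, -0.014, 0.0363]
tcp_rot: [0.594, 0.805, -0.0, 0.0]
contact_force: [1.2, -3.5, -0.0]
opening: -0.001
finger_force: 1.8
```

step_arm([
  {"offset": [0.0005, 0, 0], "twist": 0},
  {"offset": [0.001, 0, 0], "twist": 0},
  {"offset": [0.001, 0, 0], "twist": 0},
])

```text
time: 15.95
eef_pos: [0.6005, -0.0139, 0.0364]
tcp_rot: [0.594, 0.805, -0.0, 0.001]
contact_force: [1.6, -6.0, -1.1]
opening: 0.002
finger_force: 3.2
```

step_arm([
  {"offset": [0.0005, 0, 0], "twist": 0},
  {"offset": [0.001, 0, 0], "twist": 0},
  {"offset": [0.001, 0, 0], "twist": 0},
])

```text
time: 16.25
eef_pos: [0.6005, -0.0138, 0.0365]
tcp_rot: [0.593, 0.805, -0.001, 0.002]
contact_force: [1.5, -7.5, -1.1]
opening: -0.004
finger_force: 4.4
```

```bash
python3 - <<'E'
from h import *
go(51,-11,37,90);sv()
E
```

```text
at [ 50.6 -11.2  36.5] hd 90.0 t 16.25 offset [ 0.0002  0.0004 -0.0005] twist 0.03 tgt [ 0.601 -0.013  0.037]
valve [264, 228, 17, 15, 137] [272.  236.4] z 0.045 [56.8 45.8]
valve [264, 228, 17, 15, 137] [272.  236.4] z 0.055 [64.  50.5]
```

The tool is stalled at -11.2 mm (valve at about +45) with the force rising, so the stud is home. Backing off and away.

step_arm([
  {"offset": [-0.003, 0, 0], "twist": 0},
  {"offset": [-0.015, 0, 0], "twist": 0},
  {"offset": [-0.035, 0, 0], "twist": 0},
  {"offset": [-0.05, 0, -0.005], "twist": 0},
  {"offset": [-0.055, 0, -0.035], "twist": 0},
  {"offset": [-0.055, 0, -0.08], "twist": 0},
  {"offset": [-0.055, 0, -0.12], "twist": 0},
  {"offset": [-0.08, 0, -0.15], "twist": 0},
  {"offset": [-0.12, 0, -0.16], "twist": 0},
  {"offset": [-0.17, 0, -0.16], "twist": 0},
  {"offset": [-0.22, 0, -0.16], "twist": 0},
  {"offset": [-0.27, 0, -0.16], "twist": 0},
])

```text
time: 17.5
eef_pos: [0.6798, -0.273, 0.1971]
tcp_rot: [0.594, 0.804, 0.0, 0.0]
contact_force: [0.8, 0.0, -0.7]
opening: -0.005
finger_force: 0.0
```

step_arm([
  {"offset": [-0.04, 0, 0], "twist": 0},
  {"offset": [-0.08, 0, 0], "twist": 0},
  {"offset": [-0.11, 0, 0], "twist": 0},
  {"offset": [-0.13, 0, 0], "twist": 0},
  {"offset": [-0.13, 0, 0], "twist": 0},
  {"offset": [-0.13, 0, 0], "twist": 0},
  {"offset": [-0.13, 0, 0], "twist": 0},
])

```text
time: 18.2
eef_pos: [0.7176, -0.3934, 0.1964]
tcp_rot: [0.594, 0.805, 0.0, -0.0]
contact_force: [-0.6, -0.2, -0.6]
opening: -0.003
finger_force: 0.0
```

```bash
python3 - <<'E'
from h import *
s=ctrl.get_state();print(s["time"],s["eef_pos"],s["contact_force"],abs(s["dq"]).max())
im=valve();sv()
cv2.imwrite("pics/end.png",cv2.resize(im[110:280,110:310],None,fx=3.5,fy=3.5,interpolation=cv2.INTER_CUBIC))
E
```

```text
18.2 [ 0.71763955 -0.39336978  0.19635945] [-0.58434611 -0.24670271 -0.59787628] 0.011266580356850475
valve px [203.6 173.6] 11.2 151 plate [44.9 39.8]
valve [264, 229, 17, 14, 133] [272.2 236.5] z 0.045 [57.  46.5]
valve [264, 229, 17, 14, 133] [272.2 236.5] z 0.055 [64.2 51.2]
```

View pics/end.png

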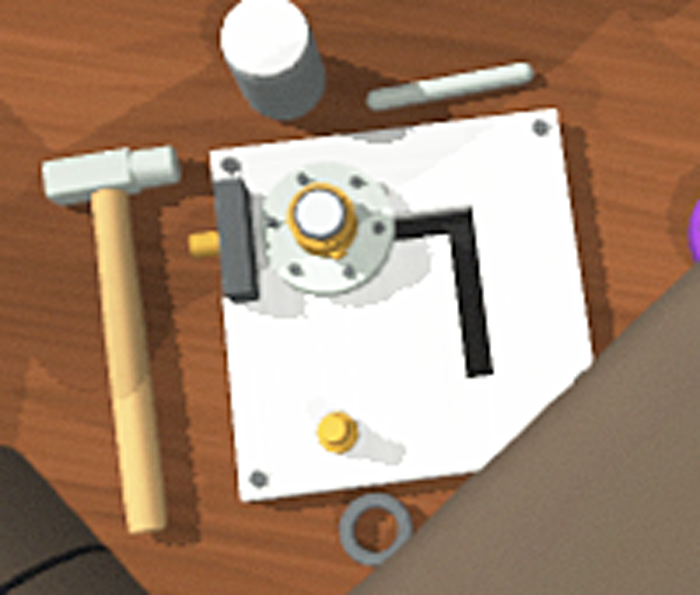

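The end view shows the valve upright beside the manifold, its cap at (320,215), with the fitting, collar, hammer and can undisturbed. I'll check the numbers using the cap centre, because the turret's nub biases the brass circle.

```bash
python3 - <<'E'
from h import *
c=ctrl.calibration("top")
for cr,z in (([320,215],.07),([320,215],.075)):
    print(z,((ray(c,(np.array(cr)+.5)/3.5-.5+110,z)[0,:2]-ctr)@RP*1000).round(1))
W=lambda q:[*(ctr+RP@(np.array(q)/1000))]
# predicted crop pixels: foot right edge / cap for valve at home
for q,z in (([50,0],.038),([50,45],.07),([5,45],.038)):print(q,((pix(c,[*W(q),z])-110+.5)*3.5).round(0))
E
```

```text
0.07 [50.5 44.5]
0.075 [49. 44.]
[50, 0] [[393. 221.]]
[50, 45] [[320. 216.]]
[5, 45] [[333. 294.]]
```

The cap measures (50.5, 44.5), and the predicted foot edges (393 and 294) match the picture, so the valve is home.

```bash
python3 -c "
from plant import ctrl
print(ctrl.sign_off())"
```

```text
the job is handed in; nothing more can be done
None
```

The valve is home: pushed by its foot rim along both legs to the end wall, last measured at about plate (50.5, 44.5) mm and upright; the hand is clear and the job was handed in at about 18 s.

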